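# Take a test weight out of the demagnetiser and shut it in its case

### The job

The polished steel test weight lies halfway inside the green demagnetiser, only its knob end showing: draw it all the way out of the tunnel onto the outfeed rails and let it go there. Then pick it up afresh and lay it (set down, not dropped) fully down in the empty front pair of black V rests of the open wooden case, beside the brass one, let go, and when nothing stands above the rim swing the lid gently down until it is fully shut. Leave the brass weight and everything else where it is.

Things in the scene. Friction and masses are not known exactly. Their poses are not given: they have to be found in the camera images.
- weight: polished steel weight to be packed: cylinder 30 mm in diameter, 126 mm long, then a neck (16 mm in diameter, 6 mm) and a lifting knob 24 mm in diameter, 18 mm long; 150 mm overall, 0.6 to 0.87 kg. Origin on its axis at mid-length of the 150 mm; x runs along the axis to the knob (its middle at x = +66 mm; centre of mass at -5 mm). Starts on the rails, knob out of the tunnel towards the robot
- station: green demagnetiser with outfeed rails, fixed. Origin on the table under the middle of the outfeed; x runs along the rails into the tunnel, z up. Two brass rods 6 mm in diameter at y = +-8 mm, top at z = 43 mm, from x = -130 to +215 mm, over a base plate 90 mm wide, 12 mm thick. A weight slides on them, axis at y = 0, z = 56 mm; it is clear of the tunnel when its origin is below x = +20 mm
- station_mouth (a point): middle of the tunnel's mouth, at x = +95 mm, z = 56 mm of the station; axes as the station. The housing reaches 130 mm on behind it, is 120 mm wide and 130 mm high, the opening 68 mm wide, its top 100 mm above the table. At the start 70 to 85 mm of the weight stands out of the mouth
- case: beech case, fixed, open, 170 (x) by 174 mm (y), walls 5 mm, rim at z = 50 mm, inner floor at z = 6 mm. Origin at the centre of its underside, z up; hinge along its +x (far) rim, front at -x. Two pairs of black V rests, V lines along y: front pair at x = -34 mm (empty), back pair at x = +34 mm (brass weight)
- front_rest (a point): where the middle of the seated weight's axis belongs: case x = -34, y = 0, z = 29 mm; axes as the case. The weight lies along y, knob either way, top at z = 44 mm, ends 7 mm from the end walls. The two rests are 16 mm thick, at y = +-42 mm, 40 mm across their tops, with 68 mm free between for fingers; from the V line 46 mm to the front wall, 53 mm to the brass weight
- spare_weight: brass weight of the same shape lying in the back V rests of the case (same origin and axes as the steel one); leave it there
- case_lid (a joint): angle of the case lid, rad: 0 shut, pi/2 upright, 1.95 fully open (leaning away); starts at 1.5 to 1.75. The hinge is stiff: the lid stays where it is left and takes about 2 to 4 N at its free edge to move (pushed from behind towards the robot, then down)
- lid_hinge (a point): middle of the lid's hinge line, at x = +85 mm, z = 50.5 mm of the case; turns with the lid. The lid is a flat panel, 170 mm from hinge to free edge, 174 mm wide, 10 mm thick (shut, its upper face is 60.5 mm above the table), with a small brass tab 50 mm wide standing out a further 12 mm at the middle of the free edge
- lid_edge (a point): middle of the lid's free edge, at half its thickness, 170 mm from the hinge
- knob_weight: short standing brass weight, 38 mm in diameter, 68 mm tall, between station and case; origin under its centre; leave alone
- cup: clear plastic cup, rim radius 36 mm, 85 mm tall; origin under its centre; leave alone
- brush: small brush with a dark wooden handle lying at the left; leave alone
- cleaner: white bottle with red cap, 68 mm in diameter, 170 mm tall, at the left; origin under its centre; leave alone
- wipes: cardboard carton of wipes, 120 x 100 x 60 mm, at the right; origin under its centre; leave alone
- jar: white jar with green cap, 70 mm in diameter, 90 mm tall, at the right; origin under its centre; leave alone
Not all that is in view belongs to the job. Of the things shaped like the weight, the steel one is meant. Leave any orange look-alike of the spare_weight alone.

How it is judged:
By the outcome, as a careful person would: the job done as asked, in the order asked, and still so for the second after the job is handed in, with the robot touching nothing.
It also fails if it takes over 67 s, if anything falls off the work surface, if the arm or the gripper's body presses on something with over 40 N, if the wrist force passes 120 N, or if a joint passes its speed limit or range.

### The arm

A 7-joint arm with a two-finger parallel gripper is mounted at the origin on the work surface. World frame = base frame: x ahead of the robot, y to its left, z up, the work surface at z = 0. Lengths are in m, angles in rad, forces in N, time in s.
With the tool pointing down it reaches from about 0.4 to 0.9 m from the base axis. Payload 5.6 kg.
Tool frame: the origin (TCP) lies midway between the tips of the shut fingers; the grasp point (between the pads) lies 19 mm behind it; z points along the fingers, y is the line along which they close (so a half turn about z gives the same grasp; the last joint's range is limited). The gripper opens to 92 mm and grips with 3 to 60 N. Pads are 20 mm wide; open, the fingers measure 128 mm over their backs; the gripper's body (75 mm by 189 mm) begins 69 mm behind the grasp point.
Start: joints at [-1.331, 0.468, -0.012, 1.603, 0.006, 1.071, -0.056], TCP at [0.181, 0.624, 0.215] pointing down, gripper open.
Joint ranges: [-2.53, 2.53], [-0.31, 2.02], [-1.57, 1.55], [0.28, 2.44], [-1.29, 4.43], [0.15, 1.84], [-2.92, 2.92]. Speed limits (rad/s): [2.57, 2.57, 3.14, 3.14, 3.14, 3.14, 3.14].

### API

Orientations are given as a 3x3 rotation matrix whose columns are the frame's x, y, z axes.
In Python, from station import env, effector, solver, viewer, workorder, search_frame, tip_of gives the robot as it stands. Calls block until the motion is done:
- env.reach(position, orientation): joint-space move of the TCP to a pose.
- env.movel(position, frame=None, rate=0.15): straight line of the TCP; frame=None keeps the orientation; rate is the mean speed in m/s.
- env.goto_joints(angles): joint-space move.
- effector.release() and effector.grasp(squeeze=None): open the fingers fully, or close them until they stop; squeeze is the grip in N (None keeps the last).
- env.pause(seconds).
- solver.inverse_kinematics(position, orientation): joint angles nearest the present ones, or None.
- env.sense(): the state.
- viewer.read_camera(name): name is "scene" or "top" or "wrist"; returns (picture, depth): 480x640x3 uint8, red, green, blue; 480x640 float32, m along the optical axis (not along the pixel's ray), 0 where there is no reading.
- viewer.camera_info(name): a dict with "intrinsics" (3x3 intrinsics, pixels), "eye" and "rotation" of the camera in the world; the wrist camera has in their place "T_tool_cam" (4x4, takes a point from camera to tool coordinates, whose origin is the TCP and whose axes are the flange's). Camera axes: x right, y up, looking along -z (the intrinsics and any distortion apply to the point x, -y, -z); pixel columns grow to the right and rows downward; lengths in m; the calibration is good to about 2 mm. A picture is of the moment at which its call begins: read the wrist's pose just before it. camera_info takes no time and is no camera call.
A pose or a line that the arm cannot do raises env.PlanningError and nothing moves.
- workorder.finish_job(): hands the job in; it is judged then, once.
Trained networks look in the newest picture that a camera, given by its name, has taken for a name from the list of things; names that differ only in an ending like _2 or _b are one class to them, and where a whole thing is asked for, a point or a joint stands for the part that bears it (a point fixed in the world has none). Each returns a list of dicts, best first, with "score" (0 to 1); they miss things now and then, are a little off and sometimes report something else, mostly with a low value. They report only what shows in the picture. A call takes as long as a camera call. They do not tell look-alikes from the thing itself.
- search_frame(camera, name): "at" ([x, y, z] in m, in world coordinates, good to about 4 mm: the middle of the surface that is visible of it).
- tip_of(camera, name): "at" ([x, y, z] in m, in world coordinates, good to about 4 mm: a listed point, or the origin of a listed thing).
The state is a dict: "t": time; "joint_positions": joint angles; "joint_velocities": joint speeds; "tau": joint torques, N m; "ee_pos": TCP position; "tcp_rot": TCP orientation; "wrist_force": force on the tool from outside, world axes, zero at the start; "moment": the same for the moment, N m; "gripper_width": finger opening in m; "grasp_force": force on a finger pad.
Only numpy, scipy, OpenCV 4.12 (cv2) and the standard library are available. Lean on these libraries where they do the work, as an engineer would, in place of code of your own. Each camera call takes 0.05 s, during which the arm holds its last target. There are 200 camera calls.

## Working session

There is one attempt and no reset: what is moved stays moved. The work goes in short steps, each a Python script; the robot and the scene stay as the last script left them, time stands still between calls to the robot, and variables do not carry over. Pictures are saved under pics/ and viewed, at most 10 in all, crops included, and the job is handed in when it is done.

```bash
ls; mkdir -p pics; cat > h.py <<'E'
import numpy as np, cv2
from station import env, effector, solver, viewer, workorder, search_frame, tip_of
def snap(cam,fn=None):
    s=env.sense(); im,d=viewer.read_camera(cam)
    if fn: cv2.imwrite('pics/'+fn,im[:,:,::-1])
    return s,im,d
def cloud(cam,d,s=None):
    i=viewer.camera_info(cam); K=np.array(i['intrinsics'])
    v,u=np.mgrid[0:480,0:640]
    P=np.stack([(u-K[0,2])/K[0,0]*d,-(v-K[1,2])/K[1,1]*d,-d],-1)
    if cam=='wrist':
        T=np.array(i['T_tool_cam']); P=P@T[:3,:3].T+T[:3,3]
        return P@np.array(s['tcp_rot']).T+np.array(s['ee_pos'])
    return P@np.array(i['rotation']).T+np.array(i['eye'])
def down(yaw):  # tool z down, tool y axis (closing) at angle yaw in the plane
    y=np.array([np.cos(yaw),np.sin(yaw),0]);z=np.array([0,0,-1.]);return np.stack([np.cross(y,z),y,z],1)
E
python3 - <<'E'
from h import *
print({k:np.round(v,3) for k,v in env.sense().items()})
for c in ('scene','top'):
    s,im,d=snap(c,c+'0.png')
    i=viewer.camera_info(c); print(c,{k:np.round(v,3).tolist() for k,v in i.items() if not isinstance(v,str)})
    for n in ('weight','spare_weight','station','station_mouth','case','front_rest','lid_hinge','lid_edge','knob_weight'):
        for f in (search_frame,tip_of):
            try: print(n,f.__name__,[(np.round(r['at'],3).tolist(),round(r['score'],2)) for r in f(c,n)][:3])
            except Exception as e: print(n,f.__name__,e)
E
```

```text
pics
{'t': np.float64(0.0), 'joint_positions': array([-1.331,  0.468, -0.012,  1.604,  0.006,  1.071, -0.056]), 'joint_velocities': array([-0.001, -0.001,  0.001, -0.   ,  0.   , -0.002, -0.   ]), 'tau': array([-0.0000e+00, -5.2057e+01, -1.2000e-02, -2.4374e+01, -5.7000e-02,
        1.7000e-02,  0.0000e+00]), 'ee_pos': array([0.181, 0.624, 0.214]), 'tcp_rot': array([[-0.96 ,  0.279, -0.   ],
       [ 0.279,  0.96 , -0.002],
       [-0.   , -0.002, -1.   ]]), 'wrist_force': array([ 0.768, -0.03 ,  0.336]), 'moment': array([ 0.022,  0.05 , -0.037]), 'grasp_force': np.float64(0.0), 'gripper_width': np.float64(0.092)}
scene {'intrinsics': [[465.5, 0.0, 327.531], [0.0, 465.5, 237.689], [0.0, 0.0, 1.0]], 'eye': [0.9, 0.571, 0.829], 'rotation': [[-0.784, -0.461, 0.416], [0.62, -0.559, 0.55], [-0.021, 0.689, 0.724]]}
weight call [([0.447, -0.008, 0.021], 0.67), ([0.563, 0.189, 0.069], 0.64), ([0.254, 0.267, 0.023], 0.57)]
weight call [([0.598, 0.174, 0.058], 0.84), ([0.24, 0.254, 0.013], 0.72), ([0.442, -0.02, 0.011], 0.62)]
spare_weight call [([0.278, -0.246, 0.031], 0.98), ([0.512, -0.202,
[... 1603 characters left out ...]
[0.6, 0.18, 0.041], 0.65), ([0.566, 0.181, 0.07], 0.3)]
station_mouth call [([0.612, 0.172, 0.053], 0.78)]
case call [([0.495, -0.221, 0.017], 0.83)]
case call [([0.476, -0.218, 0.001], 0.67)]
front_rest call [([0.501, -0.22, 0.011], 0.89), ([0.573, -0.218, 0.167], 0.17)]
front_rest call [([0.448, -0.221, 0.028], 0.62)]
lid_hinge call [([0.573, -0.216, 0.17], 0.59)]
lid_hinge call [([0.562, -0.221, 0.05], 0.9), ([0.595, 0.177, 0.058], 0.7)]
lid_edge call [([0.571, -0.22, 0.167], 0.73), ([0.492, -0.217, 0.013], 0.72)]
lid_edge call [([0.583, -0.222, 0.216], 0.62)]
knob_weight call [([0.602, 0.006, 0.046], 0.66)]
knob_weight call [([0.608, 0.003, -0.002], 0.45), ([0.702, -0.018, 0.005], 0.32)]
```

View pics/scene0.png

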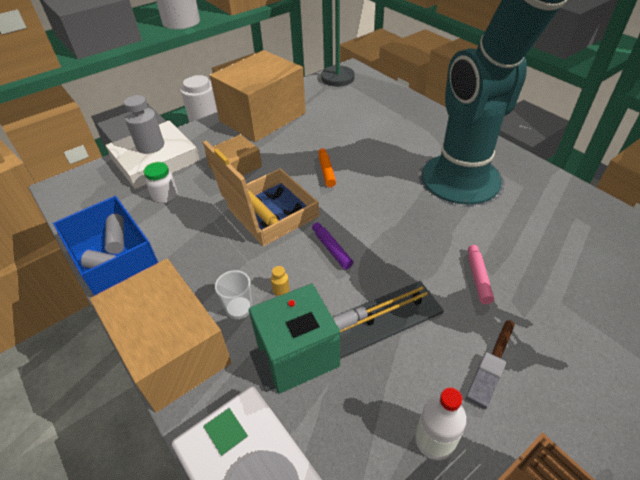

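View pics/top0.png

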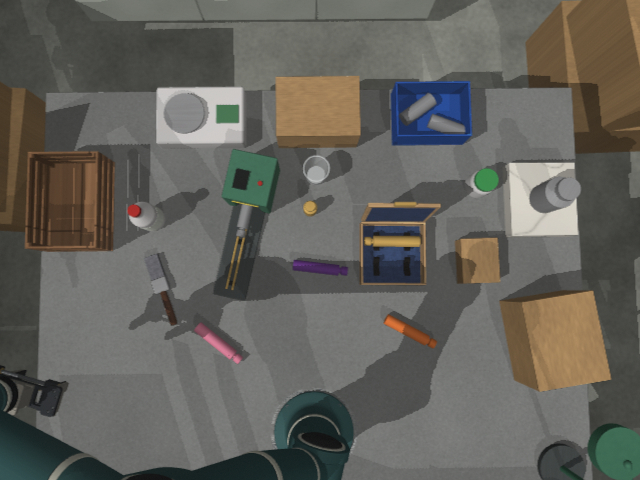

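The steel weight in the tunnel is at scene (350,318) and top (245,215). The look-alikes are purple at scene (330,246), pink (480,274), orange (326,167), two grey pieces in the blue bin (115,235), and brass in the case. Only the steel one in the green station's mouth fits the description, and I'll confirm it with a close-up. Next I'll check the API's signatures and take that look.

View pics/w1.png

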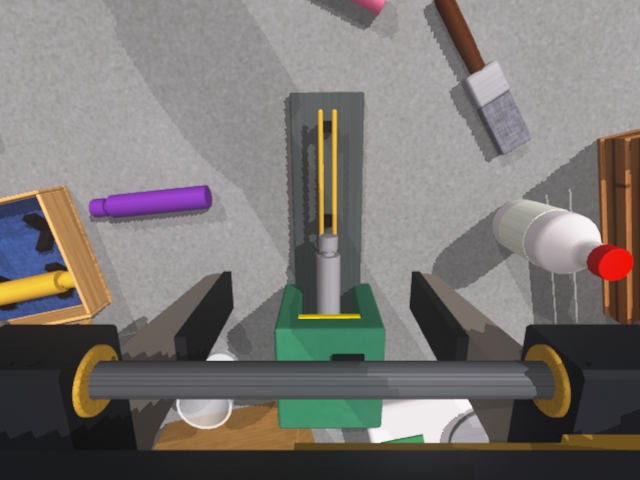

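This view shows the polished grey weight with its neck and knob at (328,243), sticking out of the green mouth with the rails ahead of it. It is the only weight in the tunnel, so it's the one meant. I'll fit the axis from the depth.

```bash
python3 - <<'E'
from h import *
z=np.load('w1.npz');P=z['P']
m=np.zeros((480,640),bool); m[232:312,300:355]=1
W=P[m&(P[...,2]>.055)&(P[...,2]<.078)]
R=P[100:230,312:342].reshape(-1,3);R=R[(R[:,2]>.034)&(R[:,2]<.05)]
for n,Q in(('W',W),('R',R)):
    c=Q[:,:2].mean(0);u=np.linalg.svd(Q[:,:2]-c)[2][0] if len(Q)<5000 else None
    u=u*np.sign(u[0]);t=(Q[:,:2]-c)@u
    print(n,len(Q),c.round(4),np.arctan2(u[1],u[0]).round(4),(c+u*t.min()).round(4),(c+u*t.max()).round(4),np.percentile(Q[:,2],[5,50,98]).round(4))
B=P[80:300,285:368].reshape(-1,3);B=B[(B[:,2]>.004)&(B[:,2]<.02)]
print('base',cv2.minAreaRect(B[:,:2].astype(np.float32)*1000))
# housing front face: top edge
H=P[285:420,270:390].reshape(-1,3);H=H[(H[:,2]>.122)&(H[:,2]<.138)]
print('house',len(H),cv2.minAreaRect(H[:,:2].astype(np.float32)*1000),H[:,2].mean())
for v in range(236,315,6): print(v,P[v,328].round(4))
E
```

```text
W 1731 [0.5726 0.1801] -0.2506 [0.526  0.1921] [0.6219 0.1675] [0.0596 0.0674 0.0717]
R 1379 [0.4519 0.2078] -0.2229 [0.3861 0.2227] [0.5222 0.1919] [0.0368 0.0421 0.0442]
base ((495.6250915527344, 195.292724609375), (113.95067596435547, 270.6143493652344), 77.48186492919922)
house 5920 ((663.8983764648438, 159.5489044189453), (120.07746124267578, 118.49917602539062), 77.29228210449219) 0.12965587564699652
236 [0.5269 0.1908 0.0566]
242 [0.5308 0.1897 0.0686]
248 [0.538  0.188  0.0686]
254 [0.547  0.186  0.0628]
260 [0.5512 0.1848 0.0723]
266 [0.5587 0.1831 0.0716]
272 [0.5663 0.1814 0.0712]
278 [0.5741 0.1796 0.0702]
284 [0.5816 0.1778 0.0703]
290 [0.5892 0.176  0.0703]
296 [0.5963 0.1744 0.0716]
302 [0.6049 0.1724 0.0695]
308 [0.6126 0.1706 0.07  ]
314 [0.6201 0.1688 0.0706]
```

```bash
python3 - <<'E'
from h import *
yaw=-0.2225;u=np.array([np.cos(yaw),np.sin(yaw),0]);R=down(yaw+np.pi/2)
g=np.array([0.5635,0.1823,0.039])
env.movel(g+[0,0,.1],R,rate=.25); env.movel(g,rate=.12)
effector.grasp(25); s=env.sense(); print(s['t'],s['gripper_width'],s['grasp_force'],s['wrist_force'].round(1))
env.movel(g-u*.092,rate=.08); s=env.sense(); print(s['t'],s['gripper_width'],s['ee_pos'],s['wrist_force'].round(1))
effector.release(); 
env.movel(g-u*.092+[0,0,.14],rate=.25)
s,im,d=snap('wrist','w2.png'); P=cloud('wrist',d,s);np.savez('w2.npz',P=P)
print(s['t'],[(np.round(r['at'],3).tolist(),round(r['score'],2)) for r in tip_of('wrist','weight')][:3])
E
```

```text
6.8583 0.02917004491590047 24.999978840351105 [ 0.3 -0.8 -0.8]
8.1583 0.029371456708303104 [0.47309135 0.20278957 0.03892654] [-2.   1.2  0.9]
9.8833 [([0.504, 0.197, 0.056], 0.96), ([0.436, -0.024, 0.016], 0.64)]
```

View pics/w2.png

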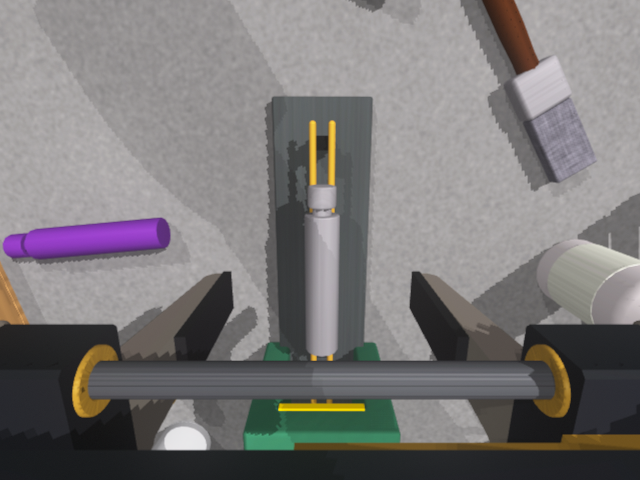

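The weight is fully out on the rails: knob at (322,195), rear end at (322,352), mouth clear at (320,405). Now I'll fit the weight's ends, and the case from the top camera's depth.

```bash
python3 - <<'E'
from h import *
yaw=-0.2225;u=np.array([np.cos(yaw),np.sin(yaw)])
P=np.load('w2.npz')['P']
Q=P[180:358,300:345].reshape(-1,3);Q=Q[(Q[:,2]>.058)&(Q[:,2]<.078)]
c=Q[:,:2].mean(0);t=(Q[:,:2]-c)@u
print('weight ends',(c+u*t.min()).round(4),(c+u*t.max()).round(4),t.ptp() if hasattr(t,'ptp') else np.ptp(t))
s,im,d=snap('top'); T=cloud('top',d)
C=T[195:295,350:440].reshape(-1,3)
for lo,hi,n in((.046,.056,'rim'),(.0,.012,'floor'),(.06,.3,'lid')):
    q=C[(C[:,2]>lo)&(C[:,2]<hi)]; print(n,len(q),cv2.minAreaRect((q[:,:2]*1000).astype(np.float32)),q.min(0).round(3),q.max(0).round(3))
B=T[232:252,360:428].reshape(-1,3);B=B[(B[:,2]>.03)&(B[:,2]<.048)]
print('brass',len(B),cv2.minAreaRect((B[:,:2]*1000).astype(np.float32)))
L=C[(C[:,2]>.075)];A=np.c_[L[:,2],L[:,1],np.ones(len(L))];k=np.linalg.lstsq(A,L[:,0],rcond=None)[0];print('lid x=a z+b y+c',k, L[:,2].max())
E
```

```text
weight ends [0.4356 0.2115] [0.5818 0.1784] 0.149909525220008
rim 519 ((476.9554748535156, -218.23812866210938), (175.23204040527344, 169.86184692382812), 89.3555908203125) [ 0.391 -0.306  0.046] [ 0.562 -0.13   0.056]
floor 4238 ((503.03521728515625, -233.31231689453125), (250.57286071777344, 277.576416015625), 89.10139465332031) [ 0.363 -0.361  0.   ] [ 0.642 -0.106  0.012]
lid 1308 ((572.4207763671875, -220.21453857421875), (174.39622497558594, 24.685945510864258), 88.75285339355469) [ 0.559 -0.307  0.06 ] [ 0.585 -0.133  0.239]
brass 627 ((506.96075439453125, -218.76907348632812), (173.5068817138672, 51.6396369934082), 89.49668884277344)
lid x=a z+b y+c [-0.12755289 -0.02484777  0.58724391] 1.4692829529522669
```

```bash
python3 - <<'E'
from h import *
yaw=-0.2225;u=np.array([np.cos(yaw),np.sin(yaw),0]);R=down(yaw+np.pi/2)
g=np.array([0.5092,0.1949,0.041])+u*.003
env.movel(g+[0,0,.06],R,rate=.25); env.movel(g,rate=.12)
s=env.sense();f0=s['wrist_force'];
effector.grasp(3); s=env.sense(); print(s['t'],s['gripper_width'],s['grasp_force'],(s['wrist_force']-f0).round(2))
for dz in (.002,.004):
    env.movel(g+[0,0,dz],rate=.03); env.pause(.1); s=env.sense(); print(dz,s['gripper_width'],s['grasp_force'],(s['wrist_force']-f0).round(2))
for k,(p,ya) in enumerate([([.443,-.218,.1],-.015),([.443,-.218,.1],-.015+np.pi)]):
    q=solver.inverse_kinematics(np.array(p),down(ya)); print(None if q is None else np.round(q,2))
print(s['joint_positions'].round(2))
E
```

```text
12.1417 0.029800514979181937 2.9997671395540237 [-0.13 -0.04 -0.18]
0.002 0.029835258702389164 3.0001701414585114 [-0.93 -1.36 -3.09]
0.004 0.02994421577389405 3.00052709877491 [-0.62 -1.13 -4.16]
[-0.17  0.43  0.68  2.11 -0.4   0.73  0.76]
[ 1.24  0.68 -1.11  2.02  0.77  0.94  2.85]
[-0.61  0.54  0.24  1.98 -0.21  0.64  1.11]
```

At 3 N the pads slip at about 4.2 N, less than the weight's 5.9 N or more. So in the case, where full opening would hit the front wall, I can let go by easing the grip to 3 N and drawing straight up. Next I'll grip firmly, lift, and look at the case from close by.

```bash
python3 - <<'E'
from h import *
s=env.sense();p=s['ee_pos'].copy();p[2]=.041
env.movel(p,rate=.05); effector.grasp(30); f0=env.sense()['wrist_force']
env.movel(p+[0,0,.17],rate=.2); env.pause(.1); s=env.sense(); print(s['t'],s['gripper_width'],(s['wrist_force']-f0).round(2),s['moment'].round(3))
env.reach([.443,-.33,.26],down(-.015))
s,im,d=snap('wrist','w3.png'); P=cloud('wrist',d,s);np.savez('w3.npz',P=P)
print(s['t'],s['gripper_width'])
for n in ('front_rest','case','lid_hinge','spare_weight','lid_edge'):
    print(n,[(np.round(r['at'],3).tolist(),round(r['score'],2)) for r in tip_of('wrist',n)][:3])
E
```

```text
14.4083 0.02906642567737164 [-0.81  2.5  -6.46] [-0.022 -0.019  0.008]
16.325 0.02898487229119644
front_rest [([0.443, -0.216, 0.03], 0.85)]
case [([0.476, -0.218, -0.001], 0.75)]
lid_hinge [([0.562, -0.223, 0.051], 0.68)]
spare_weight [([0.262, -0.267, 0.018], 0.66), ([0.51, -0.219, 0.028], 0.6)]
lid_edge [([0.582, -0.216, 0.219], 0.9)]
```

View pics/w3.png

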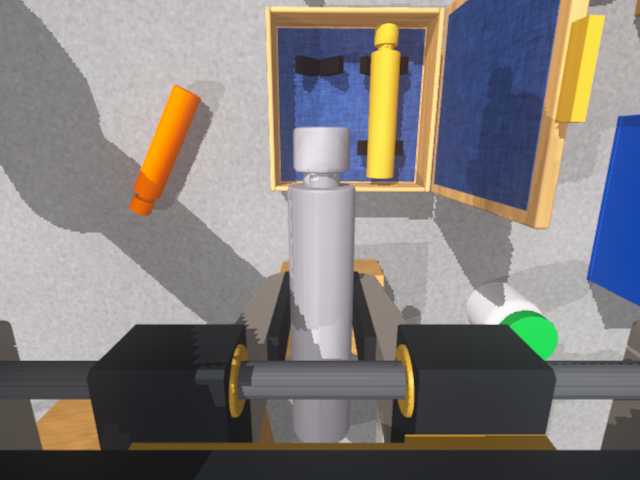

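The held steel weight is at (322,220) with its knob toward +y. The empty front rest is at (320,65), the brass weight at (385,100), and the lid on the right. I'll fit the rim, and the held weight's pose relative to the tool.

```bash
python3 - <<'E'
from h import *
P=np.load('w3.npz')['P']; s=env.sense(); e=s['ee_pos']; print('tcp',e.round(4), s['tcp_rot'].round(3).tolist())
q=P[0:195,262:440].reshape(-1,3);q=q[(q[:,2]>.044)&(q[:,2]<.056)&(abs(q[:,1]+.22)<.1)&(q[:,0]<.565)]
print('rim',len(q),q.min(0).round(4),q.max(0).round(4),np.median(q[:,2]))
for a,b in((-.30,-.27),(-.25,-.2),(-.18,-.145)):
    r=q[(q[:,1]>a)&(q[:,1]<b)&(q[:,0]<.42)]; print('front wall',len(r),r.min(0).round(4)[:2],r.max(0).round(4)[:2])
r=q[(q[:,0]>.41)&(q[:,0]<.45)]; print('y range',r[:,1].min(),r[:,1].max())
b=P[20:185,360:412].reshape(-1,3);b=b[(b[:,2]>.034)&(b[:,2]<.048)];print('brass',cv2.minAreaRect((b[:,:2]*1000).astype(np.float32)))
w=P[125:355,285:360].reshape(-1,3);w=w[(w[:,2]>.2)&(w[:,2]<.33)&(w[:,1]<-.2)]
for lo,hi in((-.275,-.257),(-.29,-.28),(-.31,-.30),(-.33,-.32)):
    t=w[(w[:,1]>lo)&(w[:,1]<hi)]
    if len(t): print('w',lo,len(t),np.percentile(t[:,0],[1,99]).round(4),np.percentile(t[:,2],[95]).round(4))
print('knob end y',w[:,1].max(),w[:,1].min())
E
```

```text
tcp [ 0.4433 -0.3296  0.2599] [[0.014, 1.0, -0.0], [1.0, -0.014, 0.0], [0.0, -0.0, -1.0]]
rim 4045 [ 0.3912 -0.3076  0.044 ] [ 0.5633 -0.1314  0.056 ] 0.04933463435235827
front wall 146 [ 0.3914 -0.2999] [ 0.3969 -0.2706]
front wall 283 [ 0.3924 -0.2496] [ 0.3981 -0.2001]
front wall 233 [ 0.3934 -0.1799] [ 0.3991 -0.1451]
y range -0.1375419155518033 -0.1314003643703264
brass ((511.3917236328125, -218.95504760742188), (149.9357452392578, 28.79349136352539), 88.94522857666016)
w -0.275 2436 [0.4328 0.4576] [0.2879]
w -0.29 1600 [0.4309 0.4596] [0.2897]
w -0.31 1434 [0.4308 0.4591] [0.2897]
w -0.33 1591 [0.43   0.4594] [0.298]
knob end y -0.24923986405199644 -0.35392518609936774
```

```bash
cat >> h.py <<'E'
def line(p,rate,R=None): env.movel(np.array(p,float),R,rate=rate)
E
python3 - <<'E'
from h import *
R=down(-.016); t=np.array([.443,-.2235,0])
line(t+[0,0,.15],.25,R); line(t+[0,0,.04],.15)
env.pause(.1); f0=env.sense()['wrist_force']
for z in (.024,.019,.017,.016,.015,.014,.013):
    line(t+[0,0,z],.03); env.pause(.08); s=env.sense(); f=s['wrist_force']-f0; print(z,s['ee_pos'].round(4),f.round(2),s['gripper_width'].round(4))
    if f[2]>5: break
print(s['t'])
E
```

```text
Traceback (most recent call last):
AttributeError: 'float' object has no attribute 'round'
```

```bash
python3 - <<'E'
from h import *
t=np.array([.443,-.2235,0])
f0=env.sense()['wrist_force']; print(f0.round(2))
for z in (.019,.017,.016,.015,.014,.013):
    line(t+[0,0,z],.03); env.pause(.08); s=env.sense(); f=s['wrist_force']-f0; print(z,s['ee_pos'].round(4),f.round(2),round(s['gripper_width'],4))
    if f[2]>5: break
print(s['t'])
s,im,d=snap('scene'); cv2.imwrite('pics/s4.png',cv2.resize(im[130:260,180:340,::-1],(800,650))[:600])
E
```

```text
[ 0.01  0.06 -6.87]
0.019 [ 0.443  -0.2236  0.0189] [ 0.54 -1.01  1.16] 0.029
0.017 [ 0.443  -0.2235  0.017 ] [1.21 0.1  0.25] 0.029
0.016 [ 0.443  -0.2235  0.016 ] [-0.7   0.44  0.  ] 0.0294
0.015 [ 0.443  -0.2235  0.015 ] [ 0.68 -0.16  0.14] 0.0294
0.014 [ 0.4429 -0.2236  0.0142] [-1.76  1.42  5.87] 0.0293
20.8667
```

View pics/s4.png

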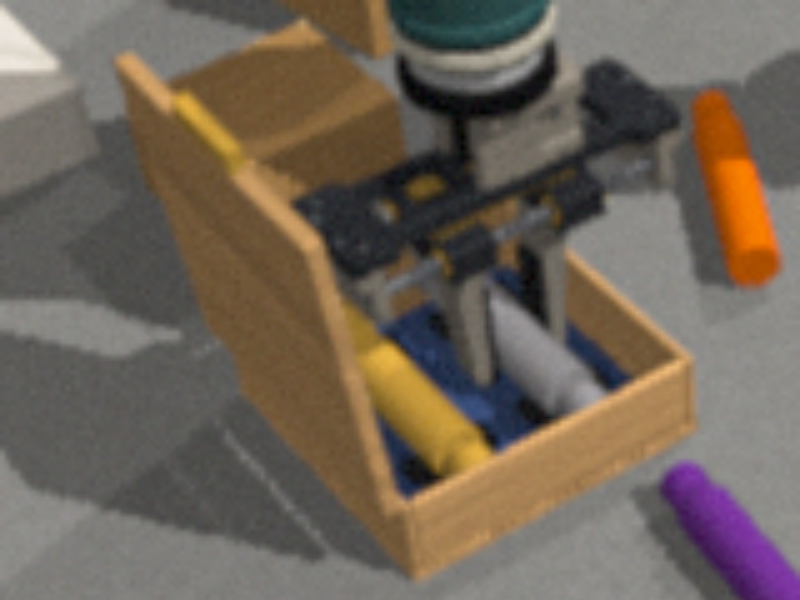

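The weight (530,340 in the crop) lies seated in the front rests, with contact at exactly the expected height and little side force. Now I'll ease the grip and draw up.

```bash
python3 - <<'E'
from h import *
t=np.array([.443,-.2235,0])
effector.grasp(3); env.pause(.1)
for z in (.016,.019,.023,.029,.036,.05):
    line(t+[0,0,z],.03); s=env.sense(); print(z,s['wrist_force'].round(2),round(s['gripper_width'],4),round(s['grasp_force'],2))
line(t+[-.0,0,.2],.2)
s,im,d=snap('top'); T=cloud('top',d); print(s['t'],s['wrist_force'].round(2))
line([.443,-.33,.26],.25)
s,im,d=snap('wrist','w5.png'); P=cloud('wrist',d,s);np.savez('w5.npz',P=P)
for n,a,b in (('steel',.42,.468),('brass',.488,.535)):
    w=P[(abs(P[...,0]-(a+b)/2)<.02)&(abs(P[...,1]+.219)<.081)&(P[...,2]>.034)&(P[...,2]<.08)]
    print(n,len(w),cv2.minAreaRect((w[:,:2]*1000).astype(np.float32)),np.percentile(w[:,2],[50,95,99.5]).round(4))
    for lo,hi in((-.29,-.26),(-.2,-.175)):
        x=w[(w[:,1]>lo)&(w[:,1]<hi)]; print(lo,len(x),np.percentile(x[:,2],97).round(4) if len(x) else 0)
print([(np.round(r['at'],3).tolist(),round(r['score'],2)) for n in ('lid_edge','lid_hinge') for r in tip_of('wrist',n)][:4])
E
```

```text
0.016 [-2.65  1.06 -2.36] 0.0297 3.0
0.019 [-1.62  0.49 -0.41] 0.0297 3.0
0.023 [-3.27  1.17  0.28] 0.0296 3.0
0.029 [-2.5   1.1   0.26] 0.0299 3.0
0.036 [-4.28  0.62  4.42] 0.0257 3.71
0.05 [-0.5   0.09 -0.57] 0.0005 0.0
24.2667 [0.58 0.1  0.25]
steel 3830 ((443.74127197265625, -219.67431640625), (149.53118896484375, 28.30487632751465), 89.33670043945312) [0.0413 0.0442 0.0451]
-0.29 723 0.0445
-0.2 730 0.0446
brass 4039 ((511.45306396484375, -216.06414794921875), (156.12062072753906, 39.90766525268555), 89.95634460449219) [0.0414 0.0443 0.0487]
-0.29 727 0.0444
-0.2 734 0.0446
[([0.581, -0.218, 0.221], 0.95), ([0.565, -0.22, 0.049], 0.65)]
```

View pics/w5.png

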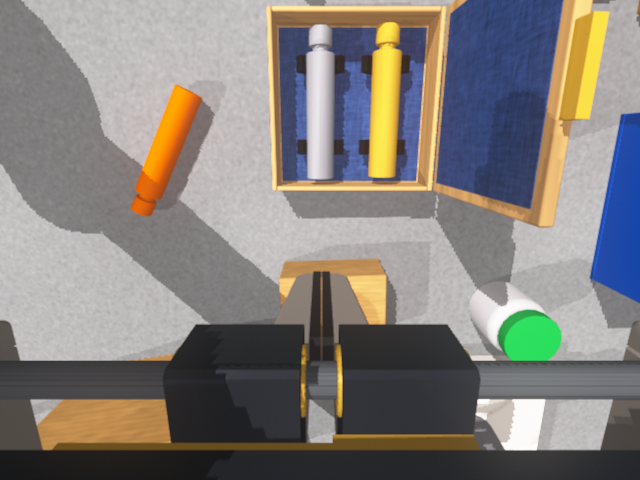

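Steel and brass lie side by side with tops at 44.5 mm, below the 50 mm rim; steel at (320,105), brass at (385,105), hand empty. For the lid at θ≈1.66, I'll push with the shut fingers from behind, to one side of the tab.

```bash
python3 - <<'E'
from h import *
hx,hz,y,r=.5625,.0505,-.174,.150
def C(th): return np.array([hx-r*np.cos(th)+.010*np.sin(th)+.010,y,hz+r*np.sin(th)+.010*np.cos(th)])
best=None
for ya in (np.pi/2,-np.pi/2):
    q=[solver.inverse_kinematics(p,down(ya)) for p in (np.array([.63,y,.31]),C(1.7),C(.8),C(0.))]
    print(ya,[None if k is None else np.round(k,2).tolist() for k in q])
    if all(k is not None for k in q):
        c=abs(q[0]-env.sense()['joint_positions']).max()
        if best is None or c<best[0]: best=(c,ya)
R=down(best[1]); print(best)
line([.443,-.33,.33],.3)
env.reach([.63,y,.33],R); line([.63,y,C(1.8)[2]],.2)
env.pause(.1); f0=env.sense()['wrist_force']
for th in np.r_[1.8:1.05:-.1]:
    line(C(th),.09); s=env.sense(); f=s['wrist_force']-f0; print(round(th,2),f.round(1),s['ee_pos'].round(3))
    if np.linalg.norm(f)>15: print('stop');break
s,im,d=snap('scene','s6.png'); print(s['t'],[(np.round(k['at'],3).tolist(),round(k['score'],2)) for k in tip_of('scene','lid_edge')])
E
```

```text
1.5707963267948966 [[-0.2, 0.43, 0.59, 1.51, -0.25, 1.27, 1.99], [-0.17, 0.48, 0.53, 1.71, -0.27, 1.03, 2.03], [-0.21, 0.31, 0.6, 2.03, -0.23, 0.86, 2.08], [-0.11, 0.42, 0.51, 2.2, -0.36, 0.6, 2.24]]
-1.5707963267948966 [[-0.57, 0.7, 1.31, 1.54, -0.68, 1.43, -0.79], [-0.57, 0.76, 1.24, 1.73, -0.77, 1.23, -0.7], [-0.68, 0.6, 1.3, 2.05, -0.69, 1.03, -0.61], [-0.55, 0.67, 1.12, 2.22, -0.88, 0.81, -0.41]]
(np.float64(1.0906177757341804), 1.5707963267948966)
1.8 [-0.2  0.5  0.9] [ 0.617 -0.174  0.195]
1.7 [ 0.7 -0.   0.2] [ 0.602 -0.174  0.198]
1.6 [ 1.  -0.4  1.4] [ 0.587 -0.174  0.2  ]
1.5 [ 1.   0.3 -0.1] [ 0.572 -0.174  0.201]
1.4 [ 0.7  0.  -0.3] [ 0.557 -0.174  0.2  ]
1.3 [-0.   0.2  0.5] [ 0.542 -0.174  0.198]
1.2 [ 0.5  0.8 -0.2] [ 0.527 -0.174  0.194]
1.1 [ 1.  -0.4  0.5] [ 0.513 -0.174  0.189]
30.0083 [([0.484, -0.223, 0.206], 0.93)]
```

View pics/s6.png

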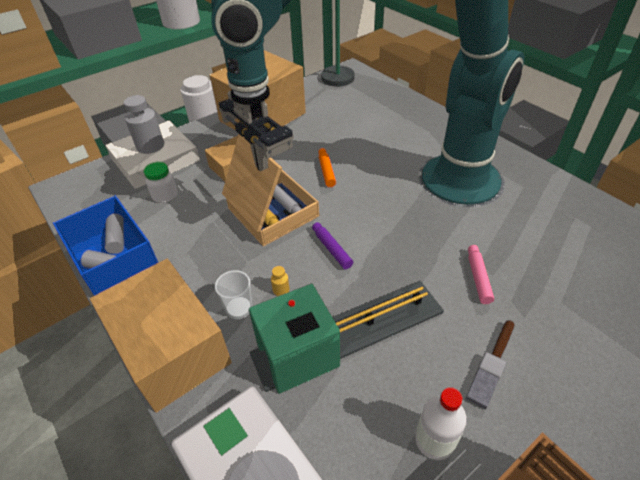

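The lid follows the fingers, its edge near (250,150), at about 1.1 rad with no trouble. I'll carry on until it's shut.

```bash
python3 - <<'E'
from h import *
hx,hz,y,r=.5625,.0505,-.174,.150
def C(th): return np.array([hx-r*np.cos(th)+.010*np.sin(th)+.010,y,hz+r*np.sin(th)+.010*np.cos(th)])
env.pause(.1); f0=env.sense()['wrist_force']
for th in np.r_[1.0:.15:-.1,.1,.06,.03,.01,0]:
    line(C(th),.08 if th>.2 else .04); s=env.sense(); f=s['wrist_force']-f0; print(round(th,2),f.round(1),s['ee_pos'].round(4))
    if np.linalg.norm(f)>20: print('stop');break
for k in range(1,5):
    if f[2]>10: break
    line(C(0)-[0,0,.0007*k],.02); env.pause(.1); s=env.sense(); f=s['wrist_force']-f0; print('press',k,f.round(1),s['ee_pos'].round(4))
print(s['t'])
E
```

```text
1.0 [0.4 0.2 1. ] [ 0.4996 -0.174   0.1821]
0.9 [ 0.3 -0.8  1.3] [ 0.4867 -0.174   0.1741]
0.8 [-0.1  0.8  1.6] [ 0.4748 -0.174   0.1649]
0.7 [-0.1  0.3 -0.4] [ 0.4637 -0.174   0.1545]
0.6 [ 0.3 -0.1  0.3] [ 0.4538 -0.174   0.1431]
0.5 [-0.5  0.5  1.1] [ 0.4453 -0.174   0.131 ]
0.4 [0.3 0.2 1. ] [ 0.4379 -0.174   0.1179]
0.3 [-0.1 -0.2  0. ] [ 0.4318 -0.174   0.1042]
0.2 [-0.  -0.1  1.6] [ 0.4271 -0.174   0.0899]
0.1 [0.4 0.7 0.8] [ 0.4239 -0.174   0.0752]
0.06 [ 0.4 -0.3  0.3] [ 0.4231 -0.1739  0.0692]
0.03 [-0.2 -0.5  0.8] [ 0.4227 -0.174   0.0648]
0.01 [-0.  -0.3  0.3] [ 0.4225 -0.1739  0.0618]
0.0 [-1.5  0.1  6.1] [ 0.4227 -0.1741  0.0609]
press 1 [-4.   1.3 14.8] [ 0.4227 -0.1741  0.0607]
35.225
```

```bash
python3 - <<'E'
from h import *
line([.4225,-.174,.25],.15); env.reach([.30,.15,.35],down(np.pi/2))
s,im,d=snap('top'); T=cloud('top',d); print(s['t'],s['wrist_force'].round(1))
L=T[215:300,355:435].reshape(-1,3);L=L[(L[:,2]>.05)&(L[:,2]<.08)]
k=np.linalg.lstsq(np.c_[L[:,0]-.48,L[:,1]+.22,np.ones(len(L))],L[:,2],rcond=None)[0];print(k.round(4),len(L),L[:,2].max())
print(cv2.minAreaRect((L[:,:2]*1000).astype(np.float32)))
cv2.imwrite('pics/t7.png',im[60:420,120:600,::-1])
E
```

```text
37.9917 [-0.1  0.5 -0.2]
[0.0002 0.0006 0.0608] 4220 0.07088671584064454
((469.8240051269531, -219.6142578125), (175.17852783203125, 182.436279296875), 89.01248168945312)
```

View pics/t7.png

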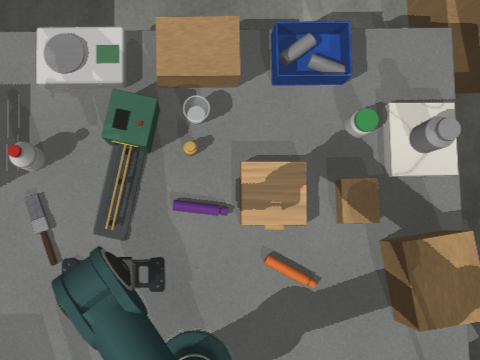

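The lid is shut and level at 60.8 mm (crop 274,193), everything else is in place, and the arm is clear.

```bash
python3 -c "
from h import *
print(workorder.finish_job())"
```

```text
the job is handed in; nothing more can be done
None
```

The steel weight was drawn out onto the rails, let go, picked up afresh and laid in the front V rests; the lid is fully shut, nothing else was touched, and I handed the job in at about 38 s of the 67 s allowed.

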